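Click the bath tray's sliding stop in front of the travel bottle

TASK

Keep the white travel bottle from sliding off the bath tray into the tub: with a fingertip, push the blue stop along its brass rail until it clicks down into the notch straight in front of the bottle, past any other notches on the way. Push the stop only, never pinch it between the fingers, leave everything else where it stands, and take the hand away when the stop has clicked in.

Things in the scene. Friction and masses are not known exactly. Their poses are not given: they have to be found in the camera images.
- tray: Fixed wooden bath tray, 190 mm (x) by 400 mm (y), 10 mm thick; origin: centre of its underside, on the table; z up, x to the tub side (away from the robot), y along the rail. End lips at y = +/-196 mm, 17 mm high. A brass rail, 14 mm wide, top 22 mm above the table, runs at x = +70 mm, y -190 to +190 mm. Three bays with cork pads at x = -35, y = +85, 0, -85 mm, each with a white line to its notch.
- stop (a joint): Travel of the blue stop, m: its centre's tray y = 0.165 - value; end of travel 0.285. Starts between 0 and 0.04, before all notches, which are at 0.080, 0.165 and 0.250. On plain rail it slides against 1.5 N friction plus 8 N per m/s and stays where left. At a notch its spring draws it in over the last 5 mm (the push dips); it then takes about 8 to 15 N to push it out again, either way.
- pin (a joint): Spring pin in the stop, with a red disc 14 mm across on top, m: 0 to 0.001 while it rides on the plain rail (disc top 6 mm above the blue top), about 0.0045 when it has clicked into a notch (disc 2 mm above the blue top). Drops by itself; needs no pressing.
- stop_top (a point): Centre of the blue stop's top face, 85 mm above the table. The stop is an upright blue block captive on the rail: 30 mm in tray x, 36 mm in tray y, 30 to 85 mm above the table, on a steel shoe of the same outline (12.5 to 30 mm above the table) that straddles the rail. It can only slide along the rail.
- notch0 (a point): V notch in the rail at tray y = +85 mm, 13 mm wide, 5.5 mm deep; point at the height of the rail's top. Stop joint 0.080 when clicked in here.
- notch1 (a point): The same at tray y = 0. Stop joint 0.165.
- notch2 (a point): The same at tray y = -85 mm. Stop joint 0.250.
- bottle: White plastic travel bottle, 38 mm across, 75 mm tall, loose; origin: centre of its underside. Bottle, bowl and case stand one in each bay of the tray, in any order, within 10 mm of the bay's centre. The bottle's bay tells which notch to use. Not to be moved.
- bowl: Blue ceramic trinket bowl, 64 mm across, 30 mm high, loose in a bay; origin at the centre of its underside. Not to be moved.
- case: Metal tweezers case, 90 x 24 x 14 mm, loose, lying across the tray in a bay (long side along its x); origin at the centre of its underside. Not to be moved.
- salts: Round wooden bath salts box, 104 mm across, 72 mm high, loose on the table to the left; origin at the centre of its underside. Not to be moved.
- stick1: Bamboo hair stick, 185 mm long, 9 mm high, lying on the table to the right; origin at the middle of its underside. Not to be moved.
- stick2: A second, equal hair stick beside it. Not to be moved.
- candle: Amber glass candle jar, 70 mm across, 70 mm high, on the table towards the tub, left; origin at the centre of its underside. Not to be moved.
- brush: Wooden nail brush, 85 x 38 x 29 mm, loose on the table towards the tub, right; origin at the centre of its underside. Not to be moved.

How it is judged (in metres and radians):
At the end, for the whole second after the job is handed in: The stop rests, clicked in (pin down by more than 2.8 mm), within 3 mm of the notch that belongs to the bay where the bottle stands; the bottle is upright, the things on the tray are within 15 mm and those on the table within 20 mm of where they stood (((y of bottle in the frame of tray between 0.055 and 0.115 m and value of joint stop between 0.077 and 0.083 m) or (y of bottle in the frame of tray between -0.03 and 0.03 m and value of joint stop between 0.162 and 0.168 m) or (y of bottle in the frame of tray between -0.115 and -0.055 m and value of joint stop between 0.247 and 0.253 m)) and value of joint pin above 0.0028 m and velocity of joint stop between -0.005 and 0.005 m/s and angle between bottle's own z axis and vertical below 0.2 rad and distance of each of bottle, bowl, case from where it was at the start of the episode below 0.015 m and distance of each of salts, stick1, stick2, candle, brush from where it was at the start of the episode below 0.02 m); the robot touches nothing.
It fails at once if the stop is pinched: the fingers press on both halves of it at once (contact force between the fingers and stop_c0 above 2 N and contact force between the fingers and stop_c1 above 2 N).
It fails at once if a thing on the tray is shifted by more than 15 mm or lifted (distance of any of bottle, bowl, case from where it was at the start of the episode above 0.015 m).
It fails at once if a thing on the table is shifted by more than 20 mm or lifted (distance of any of salts, stick1, stick2, candle, brush from where it was at the start of the episode above 0.02 m).
It also fails if it takes over 38 s, if anything falls off the work surface, if the arm or the gripper's body presses on something with over 40 N, if the wrist force passes 120 N, or if a joint passes its speed limit or range.

ROBOT

A 6-joint arm with a two-finger parallel gripper is mounted at the origin on the work surface. World frame = base frame: x ahead of the robot, y to its left, z up, the work surface at z = 0. Lengths are in mm, angles in rad, forces in N, time in s.
With the tool pointing down it reaches from about 300 to 750 mm from the base axis. Payload 8.5 kg.
Tool frame: the origin (TCP) lies midway between the tips of the shut fingers; the grasp point (between the pads) lies 19 mm behind it; z points along the fingers, y is the line along which they close (so a half turn about z gives the same grasp; the last joint's range is limited). The gripper opens to 85 mm and grips with 20 to 120 N. Pads are 22 mm wide; open, the fingers measure 114 mm over their backs; the gripper's body (76 mm by 85 mm) begins 54 mm behind the grasp point. The pads swing forward as they close: fully open they stand 13 mm farther back than shut.
Start: joints at [-1.516, 0.381, 1.297, -0, 1.464, -0.215], TCP at [146.591, -530.086, 231.322] pointing down, gripper open.
Joint ranges: [-3.11, 3.11], [-0.89, 2.33], [0.22, 2.48], [-1.42, 4.56], [0.17, 2.85], [-2.88, 2.88]. Speed limits (rad/s): [2.39, 2.39, 3.14, 3.14, 3.14, 3.14].

INTERFACE

Orientations are given as a unit quaternion [x, y, z, w].
In Python, from workcell import env, imaging gives the robot as it stands.
- The arm moves only by the shell command python3 -m handwheel 'ROWS' [FORCE]. ROWS is a JSON object of lists of equal length, an entry for each row: "xyz": the shift along the tool's x, y, z in units of 0.12 m (1.0 is 0.12 m), a list of three; "rot": the turn, a rotation vector about the tool's x, y, z in units of 2 pi rad (1.0 is 2 pi rad), a list of three; "hand": the closure, from 0 (fully open) to 1 (shut). A call has exactly 8 rows; each row shifts and turns the commanded pose from where the row before left it, along the tool's axes as they then stand; what a row does not reach is not made up. A row lasts 1/12 s, in which the tool goes at most 41.7 mm and 7.16 degrees, less where a joint would pass 70% of its speed; a pose out of reach is approached as far as the arm can. A call with a number of a shift or a turn outside -1 to 1 is refused whole. A call with a gripper value outside its range is refused whole. The fingers move at their own pace and stop on an object; FORCE is the grip in N (left out, the last holds). Time passes only in rows, so rows that do not move let the fingers close, or fill a call up. It gives the time, the measured TCP pose, the force, the opening and the grip force at its end, in the units of the state.
- env.observe(): the state, without advancing time (a new reading comes with each control period).
- imaging.snapshot(name): name is "scene" or "top" or "wrist"; returns (picture, depth): 400x640x3 uint8, blue, green, red; 400x640 float32, mm along the optical axis (not along the pixel's ray), 0 where there is no reading.
- imaging.camera_params(name): a dict with "camera_matrix" (3x3 intrinsics, pixels), "rvec" (rotation vector, rad) and "tvec" (3), from world to camera coordinates, as OpenCV has them. Camera axes: x right, y down, z forward; pixel columns grow to the right and rows downward; lengths in mm; the calibration is good to about 2 mm. A picture is of the moment at which its call begins: read the wrist's pose just before it. camera_params takes no time and is no camera call; for the wrist camera it gives the pose at the moment of the call.
- env.sign_off(): hands the job in; it is judged then, once.
The state is a dict: "t": time; "joint_pos": joint angles; "qd": joint speeds; "effort": joint torques, N m; "tool_pos": TCP position; "ee_rot": TCP orientation; "ft_force": force on the tool from outside, world axes, zero at the start; "moment": the same for the moment, N m; "finger_gap": finger opening in mm; "grasp_force": force on a finger pad.
Only numpy, scipy, OpenCV 4.12 (cv2) and the standard library are available. Lean on these libraries where they do the work, as an engineer would, in place of code of your own. Each camera call takes 0.05 s, during which the arm holds its last target. There are 200 camera calls.

## Working session

There is one attempt and no reset: what is moved stays moved. The work goes in short steps, Python scripts to look and compute and a shell command to move; the robot and the scene stay as the last step left them, time stands still between calls to the robot, and variables do not carry over. Pictures are saved under pics/ and viewed, at most 10 in all, crops included, and the job is handed in when it is done.

```bash
mkdir -p pics
python3 - <<'E'
from workcell import env, imaging
import cv2, numpy as np
s=env.observe(); print(s)
for n in("scene","top"):
    p,d=imaging.snapshot(n); cv2.imwrite(f"pics/{n}0.png",p); np.savez(f"pics/{n}0.npz",p=p,d=d,**imaging.camera_params(n)); print(n,imaging.camera_params(n))
E
```

```text
{'t': 0.0, 'joint_pos': array([-1.51630152e+00,  3.81244806e-01,  1.29822759e+00,  2.31066682e-06,
        1.46361306e+00, -2.15314155e-01]), 'qd': array([ 0.00130301,  0.00017812,  0.00211804, -0.00029863,  0.00019822,
        0.00144889]), 'effort': array([-4.16932317e-04, -4.48461485e+01, -2.31277227e+01, -1.91734289e-04,
        4.87054145e-03,  5.86320454e-06]), 'tool_pos': array([ 146.57629829, -529.81939933,  230.69676127]), 'ee_rot': array([ 9.90913923e-01,  1.34495500e-01,  6.10979507e-05, -7.43895119e-04]), 'ft_force': array([-0.5315597 , -0.5271122 ,  1.02104469]), 'moment': array([0.06369381, 0.0390584 , 0.01452272]), 'grasp_force': 0.0, 'finger_gap': 85.2680797452966}
scene {'camera_matrix': array([[385.7164995 ,   0.        , 311.04203562],
       [  0.        , 385.7164995 , 202.06716739],
       [  0.        ,   0.        ,   1.        ]]), 'rvec': array([ 2.53057365,  0.72908907, -0.17604704]), 'tvec': array([-461.69959394, -245.07828776, 1220.70914169])}
top {'camera_matrix': array([[383.51068485,   0.        , 316.65118215],
       [  0.        , 383.51068485, 199.43086081],
       [  0.        ,   0.        ,   1.        ]]), 'rvec': array([ 2.19925004, -2.14325206,  0.1495594 ]), 'tvec': array([ -47.37617851,  585.931339  , 1192.62954851])}
```

View pics/top0.png

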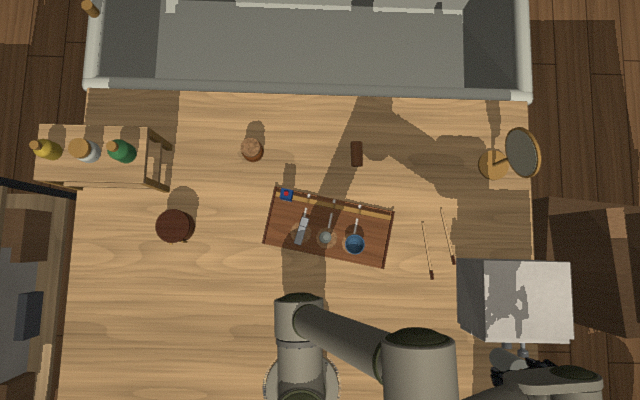

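View pics/scene0.png

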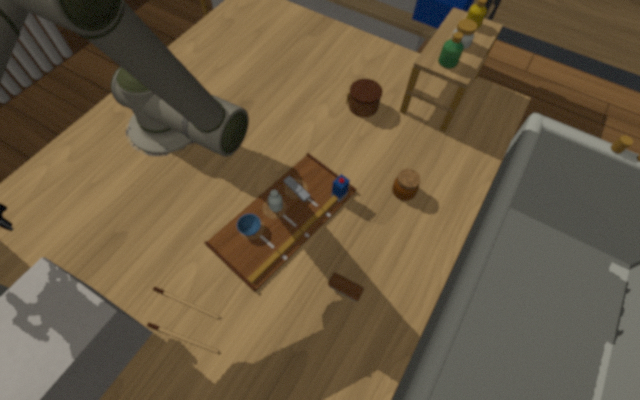

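The top view shows the blue stop at about (286,194) at the left end of the rail. The case is in the left bay (302,228), the bottle in the middle bay (326,237) and the bowl in the right bay (355,243). The scene view agrees: bottle in the middle, stop at (341,187).

```bash
cat > h.py <<'E'
import numpy as np, cv2
def ray(uv,c,z):
    "pixels -> world points on the plane at height z"
    K,rv,tv=c["camera_matrix"],c["rvec"],c["tvec"]
    R=cv2.Rodrigues(rv)[0]; o=-R.T@tv
    n=cv2.undistortPoints(np.float64(uv).reshape(-1,1,2),K,None).reshape(-1,2)
    d=np.c_[n,np.ones(len(n))]@R
    return o+d*((z-o[2])/d[:,2])[:,None]
def blob(m,lo=5):
    n,l,st,ce=cv2.connectedComponentsWithStats(m.astype(np.uint8))
    return [(ce[i],st[i]) for i in range(1,n) if st[i,4]>=lo]
E
python3 - <<'E'
from h import *
for n in("top","scene"):
    z=np.load(f"pics/{n}0.npz"); p=z["p"]; hsv=cv2.cvtColor(p,cv2.COLOR_BGR2HSV); H,S,V=cv2.split(hsv)
    roi=np.zeros(H.shape,bool)
    if n=="top": roi[175:275,255:400]=1
    else: roi[145:295,195:365]=1
    for name,m,h in(("blue",(H>100)&(H<130)&(S>120),85),("red",((H<6)|(H>174))&(S>170)&(V>120),90),("white",(S<60)&(V>140),10),("brass",(H>15)&(H<28)&(S>130)&(V>110),22)):
        for c,s in blob(m&roi,4): print(n,name,c.round(1),s,ray([c],z,h).round(0)[0])
    m=((V<125)&(S>90)&(H<16)&roi) if 0 else None
    x=p[175:275,255:400] if n=="top" else p[145:295,195:365]
    cv2.imwrite(f"pics/{n}c.png",cv2.resize(x,None,fx=5 if n=="top" else 4,fy=5 if n=="top" else 4,interpolation=cv2.INTER_CUBIC)[:600])
E
```

```text
top blue [286.1 194.3] [280 188  13  13  97] [594.  63.  85.]
top blue [346.2 242.5] [346 241   2   4   4] [ 452. -124.   85.]
top blue [348.4 247. ] [347 246   5   3   7] [ 439. -131.   85.]
top blue [351.3 250.3] [349 249   6   4   9] [ 429. -140.   85.]
top blue [357.6 250.8] [356 249   5   4   8] [ 428. -159.   85.]
top red [285.5 193.1] [284 191   4   5  15] [597.  64.  90.]
top white [308.5 195. ] [308 194   2   3   6] [604.  -6.  10.]
top white [359.2 205.8] [358 205   3   3   6] [ 573. -172.   10.]
top white [305. 210.] [304 208   3   5   9] [554.   4.  10.]
top white [303.7 221.6] [300 218   8   9  50] [517.   7.  10.]
top white [356.2 221.2] [355 219   3   6  10] [ 522. -163.   10.]
top white [301.1 228.3] [298 227   7   4  19] [495.  15.  10.]
top brass [277.2 193.9] [275 192   5   5  19] [603.  95.  22.]
top brass [304.1 199.5] [292 195  26   9 117] [587.   8.  22.]
top brass [324.7 203.6] [322 203   7   2   9] [576. -59.  22.]
top brass [364.7 212.3] [336 205  55  16 254] [ 551. -189.   22.]
scene blue [339.7 187.8] [333 179  15  18 173] [605.  43.  85.]
scene blue [248.8 224.5] [239 216  20  18 223] [ 468. -171.   85.]
scene red [340.8 179.6] [340 179   3   2   5] [596.  64.  90.]
scene brass [305.4 185.8] [304 184   4   6  11] [504.  33.  22.]
scene brass [325.3 205.8] [316 196  20  21 126] [585.   8.  22.]
scene brass [253.5 200.5] [252 199   4   4   4] [409. -84.  22.]
scene brass [264.7 205.2] [263 204   4   3   6] [444. -79.  22.]
scene brass [266.7 212.6] [263 208   8  10  34] [462. -95.  22.]
scene brass [273.2 215.4] [272 213   4   6  12] [481. -93.  22.]
scene brass [229.2 221.4] [228 220   4   4   5] [ 393. -170.   22.]
scene brass [224.5 225.8] [223 225   4   3   4] [ 390. -187.   22.]
scene brass [270.3 258.6] [247 237  47  44 347] [ 546. -199.   22.]
```

View pics/topc.png

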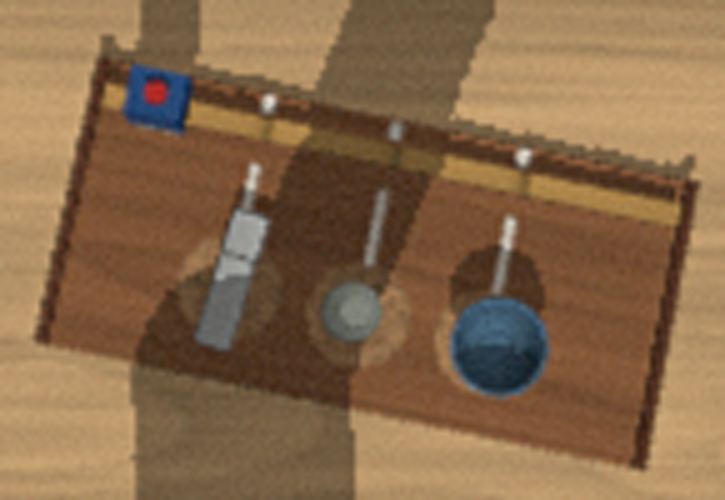

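The bottle stands in the middle bay, so the target is notch1. The stop top is at about (597,64), and both views agree. The rail's y axis is about (0.183,0.983), and the travel to notch1 is about 152–157 mm. The first move shuts the hand, aligns tool y with the rail and starts across, high up.

```bash
python3 -m handwheel '{"xyz":[[0,0,0],[0,0,0],[0,0,0],[0,0,0],[0.1,-0.205,0],[0.1,-0.205,0],[0.1,-0.205,0],[0.1,-0.205,0]],"rot":[[0,0,0.0181],[0,0,0.0181],[0,0,0.0181],[0,0,0.0181],[0,0,0],[0,0,0],[0,0,0],[0,0,0]],"hand":[1,1,1,1,1,1,1,1]}' 40
python3 - <<'E'
from h import *
z=np.load("pics/top0.npz")
print(ray([[308.6,201],[334.4,206],[359.8,211.4]],z,22).round(0), ray([[325.5,237]],z,75))
E
```

```text
t: 0.77
tool_pos: [212.3, -441.0, 230.9]
ee_rot: [0.996, -0.093, -0.0, -0.0]
ft_force: [0.3, 0.1, 0.0]
finger_gap: 0.4
grasp_force: 0.0
[[ 583.   -7.   22.]
 [ 569.  -90.   22.]
 [ 553. -173.   22.]] [[467.23992549 -61.35470346  75.        ]]
```

```bash
python3 -m handwheel '{"xyz":[[0.104,-0.213,0],[0.104,-0.213,0],[0.104,-0.213,0],[0.104,-0.213,0],[0.104,-0.213,0],[0.104,-0.213,0],[0.104,-0.213,0],[0.104,-0.213,0]],"rot":[[0,0,0],[0,0,0],[0,0,0],[0,0,0],[0,0,0],[0,0,0],[0,0,0],[0,0,0]],"hand":[1,1,1,1,1,1,1,1]}'
python3 -m handwheel '{"xyz":[[0.104,-0.213,0],[0.104,-0.213,0],[0.104,-0.213,0],[0.104,-0.213,0],[0.104,-0.213,0],[0.104,-0.213,0],[0.104,-0.213,0],[0.104,-0.213,0]],"rot":[[0,0,0],[0,0,0],[0,0,0],[0,0,0],[0,0,0],[0,0,0],[0,0,0],[0,0,0]],"hand":[1,1,1,1,1,1,1,1]}'
```

```text
t: 1.43
tool_pos: [348.2, -258.2, 231.2]
ee_rot: [0.996, -0.092, -0.0, -0.0]
ft_force: [1.2, -0.0, -1.0]
finger_gap: 0.2
grasp_force: 0.0
t: 2.1
tool_pos: [483.9, -75.6, 231.1]
ee_rot: [0.996, -0.092, -0.0, -0.0]
ft_force: [-0.2, -0.1, 0.3]
finger_gap: -0.1
grasp_force: 0.0
```

```bash
python3 -m handwheel '{"xyz":[[0.119,-0.244,0],[0.119,-0.244,0],[0.119,-0.244,0],[0.119,-0.244,0],[0.119,-0.244,0],[0.119,-0.244,0],[0.119,-0.244,0],[0,0,0]],"rot":[[0,0,0],[0,0,0],[0,0,0],[0,0,0],[0,0,0],[0,0,0],[0,0,0],[0,0,0]],"hand":[1,1,1,1,1,1,1,1]}'
python3 - <<'E'
from workcell import env, imaging
from h import *
c=imaging.camera_params("wrist"); p,d=imaging.snapshot("wrist"); cv2.imwrite("pics/w1.png",p)
hsv=cv2.cvtColor(p,cv2.COLOR_BGR2HSV); H,S,V=cv2.split(hsv)
for name,m,h in(("blue",(H>100)&(H<130)&(S>120)&(V>60),85),("red",((H<6)|(H>174))&(S>170)&(V>100),91)):
    for q,s in blob(m,60):
        x,y,w,hh,a=s
        dd=d[y:y+hh,x:x+w]; print(name,q.round(1),s,ray([q],c,h).round(1)[0],np.percentile(dd[dd>0],[5,50]) if (dd>0).any() else None)
print(c["tvec"], (-cv2.Rodrigues(c["rvec"])[0].T@c["tvec"]).round(0))
E
```

```text
t: 2.77
tool_pos: [621.1, 110.2, 229.9]
ee_rot: [0.996, -0.09, -0.0, -0.001]
ft_force: [0.6, 0.7, 0.3]
finger_gap: -0.4
grasp_force: 0.0
blue [373.1 199.9] [ 352  184   44   34 1187] [596.8  64.5  85. ] [297.15795898 301.80307007]
blue [587.  281.9] [ 560  258   60   52 1883] [ 483.4 -116.9   85. ] [373.02226562 393.6706543 ]
red [374.6 203.3] [367 196  16  16 208] [595.8  64.4  91. ] [295.82596588 297.9274292 ]
[221.11757644 521.03017486 562.31051988] [699.  96. 372.]
```

View pics/w1.png

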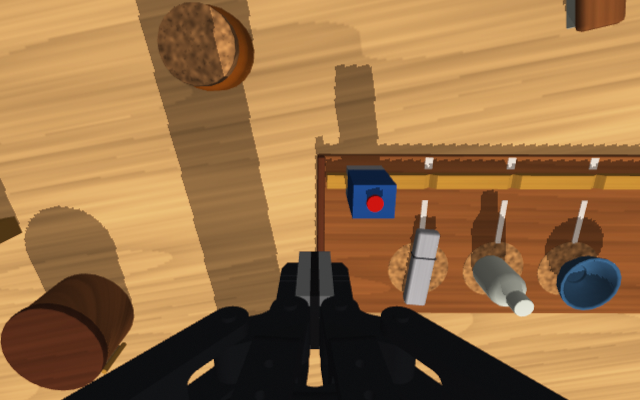

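The wrist view shows the stop top at (373,200), the disc at (375,203), bottle in the middle bay (503,285), and notches on the rail at about x = 432, 516 and 600. That puts the stop at (596,64.4). The tip is 50 mm behind the stop's centre, so there is room to descend.

```bash
python3 -m handwheel '{"xyz":[[-0.025,0,0.2],[0,0,0.205],[0,0,0.205],[0,0,0.205],[0,0,0.205],[0,0,0.205],[0,0,0.205],[0,0,0]],"rot":[[0,0,0],[0,0,0],[0,0,0],[0,0,0],[0,0,0],[0,0,0],[0,0,0],[0,0,0]],"hand":[1,1,1,1,1,1,1,1]}'
python3 - <<'E'
from h import *
from workcell import imaging,env
c=imaging.camera_params("wrist")
p,d=imaging.snapshot("wrist"); cv2.imwrite("pics/w2.png",p); s=env.observe(); print(s["tool_pos"],s["ft_force"])
E
```

```text
t: 3.48
tool_pos: [613.5, 105.7, 55.2]
ee_rot: [0.996, -0.093, -0.004, 0.0]
ft_force: [-0.6, -0.6, -1.0]
finger_gap: -0.2
grasp_force: 0.0
[614.88439587 105.82243595  57.97100606] [0.2097876  0.07637226 0.83497884]
```

View pics/w2.png

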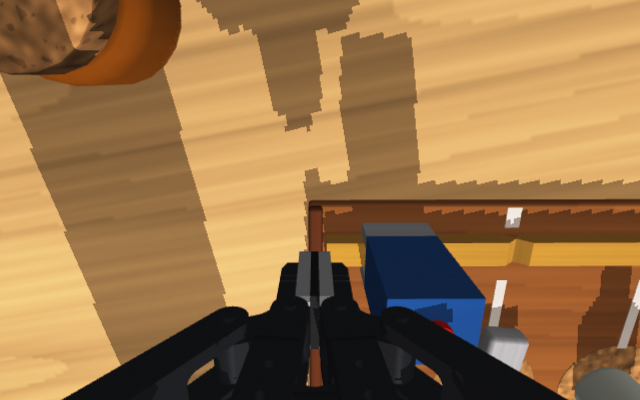

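```bash
python3 -m handwheel '{"xyz":[[0.015,0,-0.08],[0,0.07,0],[0,0.07,0],[0,0.07,0],[0,0.07,0],[0,0.07,0],[0,0.07,0],[0,0,0]],"rot":[[0,0,0],[0,0,0],[0,0,0],[0,0,0],[0,0,0],[0,0,0],[0,0,0],[0,0,0]],"hand":[1,1,1,1,1,1,1,1]}'
cat > look.py <<'E'
import sys
from h import *
from workcell import imaging,env
s=env.observe(); c=imaging.camera_params("wrist"); p,d=imaging.snapshot("wrist"); cv2.imwrite(sys.argv[1],p)
S0,u=np.array([596,64.4]),np.array([-.183,-.983])
print("t",s["t"],"tool",s["tool_pos"].round(1),"F",s["ft_force"].round(1),"tcp along rail from stop start",((s["tool_pos"][:2]-S0)@u).round(1))
for n,c,p in(("wrist",c,p),("top",imaging.camera_params("top"),imaging.snapshot("top")[0])):
    H,S,V=cv2.split(cv2.cvtColor(p,cv2.COLOR_BGR2HSV))
    for q,st in blob(((H<6)|(H>174))&(S>170)&(V>90),8):
        P=ray([q],c,90)[0]
        if abs((P[:2]-S0)@[.983,-.183])<25: print(n,"disc",q.round(1),P.round(1),"area",st[4],"travel",((P[:2]-S0)@u).round(1))
E
python3 look.py pics/w3.png
```

```text
t: 4.2
tool_pos: [609.1, 54.9, 70.5]
ee_rot: [0.996, -0.093, 0.001, 0.0]
ft_force: [0.1, -0.6, -0.4]
finger_gap: -0.4
grasp_force: 0.0
t 4.2 tool [609.1  54.9  70.5] F [ 0.1 -0.6 -0.4] tcp along rail from stop start 6.9
```

View pics/w3.png

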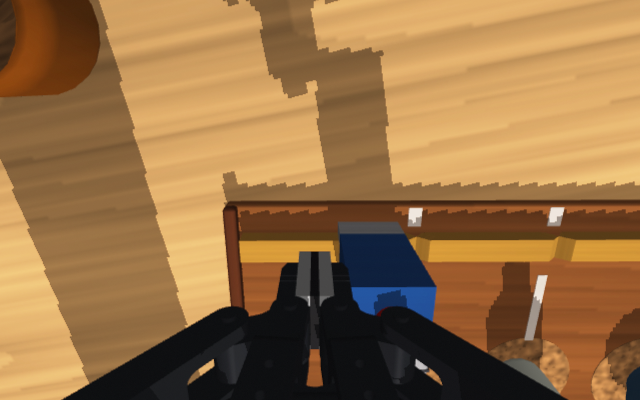

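The stop now moves with the finger, and its top −y corner is visible at about (436,287). The finger linkage hides the disc, so I'll measure travel from the bright top face's right edge.

```bash
cat > look.py <<'E'
import sys
from h import *
from workcell import imaging,env
S0,u,x=np.array([596,64.4]),np.array([-.183,-.983]),np.array([.983,-.183])
s=env.observe(); c=imaging.camera_params("wrist"); p,d=imaging.snapshot("wrist"); cv2.imwrite(sys.argv[1],p)
H,S,V=cv2.split(cv2.cvtColor(p,cv2.COLOR_BGR2HSV))
# the top face is the blue seen at the depth of z=85
R=cv2.Rodrigues(c["rvec"])[0]; o=-R.T@c["tvec"]
vv,uu=np.nonzero((H>100)&(H<130)&(S>120)&(d>0))
n=ray(np.c_[uu,vv],c,85.); zc=(n@R.T+c["tvec"])[:,2]
ok=(abs(d[vv,uu]-zc)<4)&(abs((n[:,:2]-S0)@x)<22); t=(n[ok,:2]-S0)@u
print("t",s["t"].round(2),"tool",s["tool_pos"].round(1),"F along push",(s["ft_force"][:2]@u).round(1),"tcp",((s["tool_pos"][:2]-S0)@u).round(1),"tcp x'",((s["tool_pos"][:2]-S0)@x).round(1))
if ok.sum(): print("n",ok.sum(),"stop travel by leading edge",(np.percentile(t,99)-18).round(1))
E
python3 look.py pics/w4.png
```

```text
Traceback (most recent call last):
  File "look.py", line 12, in <module>
    print("t",s["t"].round(2),"tool",s["tool_pos"].round(1),"F along push",(s["ft_force"][:2]@u).round(1),"tcp",((s["tool_pos"][:2]-S0)@u).round(1),"tcp x'",((s["tool_pos"][:2]-S0)@x).round(1))
              ^^^^^^^^^^^^
AttributeError: 'float' object has no attribute 'round'
```

```bash
sed -i 's/s\["t"\].round(2)/round(s["t"],2)/' look.py; python3 look.py pics/w4.png
python3 - <<'E'
from h import *
# notch positions along the rail, from the first wrist view's rail plane is past; top view numbers:
S0,u=np.array([596,64.4]),np.array([-.183,-.983])
for P in([583,-7],[569,-90],[553,-173]): print(((np.array(P)-S0)@u).round(1))
E
```

```text
t 4.35 tool [608.8  56.4  69.6] F along push 0.2 tcp 5.6 tcp x' 14.0
n 2430 stop travel by leading edge 38.1
72.6
156.7
241.2
```

```bash
python3 -m handwheel '{"xyz":[[0,0.05,0],[0,0.05,0],[0,0.05,0],[0,0.05,0],[0,0.05,0],[0,0.05,0],[0,0.05,0],[0,0.05,0]],"rot":[[0,0,0],[0,0,0],[0,0,0],[0,0,0],[0,0,0],[0,0,0],[0,0,0],[0,0,0]],"hand":[1,1,1,1,1,1,1,1]}'
python3 look.py pics/w5.png
```

```text
t: 5.07
tool_pos: [600.1, 9.8, 69.3]
ee_rot: [0.996, -0.092, 0.0, -0.001]
ft_force: [0.7, 5.3, 0.6]
finger_gap: -0.2
grasp_force: 2.9
t 5.07 tool [600.1   9.8  69.3] F along push -5.3 tcp 52.9 tcp x' 14.0
n 2227 stop travel by leading edge 83.6
```

```bash
python3 -m handwheel '{"xyz":[[0,0.065,0],[0,0.065,0],[0,0.065,0],[0,0.065,0],[0,0.065,0],[0,0.065,0],[0,0.065,0],[0,0,0]],"rot":[[0,0,0],[0,0,0],[0,0,0],[0,0,0],[0,0,0],[0,0,0],[0,0,0],[0,0,0]],"hand":[1,1,1,1,1,1,1,1]}'
python3 look.py pics/w6.png
```

```text
t: 5.78
tool_pos: [589.8, -45.8, 69.3]
ee_rot: [0.996, -0.093, -0.0, 0.001]
ft_force: [0.5, -1.6, -1.0]
finger_gap: -0.2
grasp_force: 0.0
t 5.78 tool [589.8 -45.8  69.3] F along push 1.5 tcp 109.5 tcp x' 14.1
n 2257 stop travel by leading edge 140.9
```

View pics/w6.png

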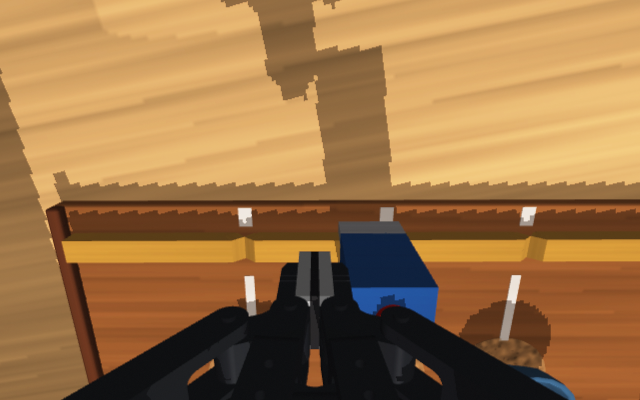

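The notch marks at (244,248) and (534,248) bracket the target. Their midpoint gives notch1 in the same view as the stop.

Run:
```python
from h import *
from workcell import imaging
S0,u=np.array([596,64.4]),np.array([-.183,-.983])
c=imaging.camera_params("wrist"); p=cv2.imread("pics/w6.png")
g=p[240:250,:,:].astype(float).mean((0,2)); print(g[232:258].round(0),g[522:548].round(0))
t=(ray([[244,245],[534,245]],c,22)[:,:2]-S0)@u; print(t.round(1),t.mean().round(1))
```

```text
[132. 133. 133. 131. 132. 132. 134. 135. 134. 134. 135. 136. 132. 112.
 106. 104. 103. 105. 106. 105. 105. 109. 126. 138. 138. 137.] [138. 136. 134. 132. 133. 133. 126. 114. 106. 106. 105. 104. 103. 103.
 103. 105. 106. 106. 105. 105. 106. 106. 108. 114. 129. 141.]
[ 68.  236.4] 152.2
```

```bash
Z='"rot":[[0,0,0],[0,0,0],[0,0,0],[0,0,0],[0,0,0],[0,0,0],[0,0,0],[0,0,0]],"hand":[1,1,1,1,1,1,1,1]'
python3 -m handwheel '{"xyz":[[0,0.01,0],[0,0.01,0],[0,0.01,0],[0,0.01,0],[0,0.01,0],[0,0,0],[0,0,0],[0,0,0]],"rot":[[0,0,0],[0,0,0],[0,0,0],[0,0,0],[0,0,0],[0,0,0],[0,0,0],[0,0,0]],"hand":[1,1,1,1,1,1,1,1]}' | grep -E 'pos|ft'
python3 look.py pics/w7.png
python3 -m handwheel '{"xyz":[[0,0.01,0],[0,0.01,0],[0,0,0],[0,0,0],[0,0,0],[0,0,0],[0,0,0],[0,0,0]],"rot":[[0,0,0],[0,0,0],[0,0,0],[0,0,0],[0,0,0],[0,0,0],[0,0,0],[0,0,0]],"hand":[1,1,1,1,1,1,1,1]}' | grep -E 'pos|ft'
python3 look.py pics/w8.png
```

```text
tool_pos: [588.9, -50.1, 69.3]
ft_force: [-0.4, -0.4, -0.2]
t 6.5 tool [588.9 -50.1  69.3] F along push 0.5 tcp 113.9 tcp x' 14.0
n 2274 stop travel by leading edge 145.1
tool_pos: [588.5, -52.3, 69.3]
ft_force: [0.3, 0.4, -0.3]
t 7.22 tool [588.5 -52.3  69.3] F along push -0.5 tcp 116.1 tcp x' 14.0
n 2577 stop travel by leading edge 151.8
```

The stop jumped ahead of the finger (145.1 → 151.8 mm) onto notch1, which measured 152.3 mm, so it has clicked in. I'll back off and lift.

```bash
python3 -m handwheel '{"xyz":[[0,-0.1,0],[0,-0.1,0],[0,-0.1,0],[0,0,-0.2],[0,0,-0.25],[0,0,-0.25],[0,0,-0.25],[0,0,0]],"rot":[[0,0,0],[0,0,0],[0,0,0],[0,0,0],[0,0,0],[0,0,0],[0,0,0],[0,0,0]],"hand":[1,1,1,1,1,1,1,1]}'
python3 -m handwheel '{"xyz":[[0,-0.2,0],[0,-0.2,0],[0,-0.2,0],[0,-0.2,0],[0,0,-0.1],[0,0,-0.1],[0,0,0],[0,0,0]],"rot":[[0,0,0],[0,0,0],[0,0,0],[0,0,0],[0,0,0],[0,0,0],[0,0,0],[0,0,0]],"hand":[1,1,1,1,1,1,1,1]}'
python3 look.py pics/w9.png
python3 - <<'E'
from h import *
from workcell import imaging
for n in("wrist","scene","top"):
    c=imaging.camera_params(n); p,d=imaging.snapshot(n); cv2.imwrite(f"pics/{n}_end.png",p)
    H,S,V=cv2.split(cv2.cvtColor(p,cv2.COLOR_BGR2HSV))
    R=cv2.Rodrigues(c["rvec"])[0]
    red=((H<6)|(H>174))&(S>170)&(V>90); blue=(H>100)&(H<130)&(S>120)
    for q,st in blob(red,5):
        P=ray([q],c,87)[0]
        if n=="wrist" and abs((P[:2]-[568,-86])).max()<40:
            # camera heights of disc and of the blue top around it
            l=np.zeros(H.shape,np.uint8); cv2.circle(l,tuple(int(v) for v in q.round()),16,1,-1)
            def hz(m):
                v,u=np.nonzero(m&(l>0)&(d>0)); k=c["camera_matrix"]; z=d[v,u]
                X=np.c_[(u-k[0,2])*z/k[0,0],(v-k[1,2])*z/k[1,1],z]; return np.median(((X-c["tvec"])@R)[:,2])
            print("disc z",hz(red).round(1),"blue z",hz(blue).round(1))
        print(n,q.round(1),st[4],P.round(1))
E
```

```text
t: 7.93
tool_pos: [597.3, -15.9, 189.5]
ee_rot: [0.996, -0.092, 0.005, 0.001]
ft_force: [0.5, 0.0, 0.5]
finger_gap: -0.3
grasp_force: 0.0
t: 8.6
tool_pos: [612.8, 78.4, 207.2]
ee_rot: [0.996, -0.092, 0.0, -0.0]
ft_force: [-0.5, -0.4, -0.4]
finger_gap: -0.0
grasp_force: 0.0
t 8.6 tool [612.8  78.4 207.2] F along push 0.5 tcp -16.8 tcp x' 14.0
n 1486 stop travel by leading edge 151.4
disc z 86.0 blue z 84.5
wrist [531.1 208. ] 241 [568.  -84.5  87. ]
scene [301.5 218. ] 8 [568.8 -86.8  87. ]
top [334.2 203.5] 13 [569.6 -85.1  87. ]
```

View pics/wrist_end.png

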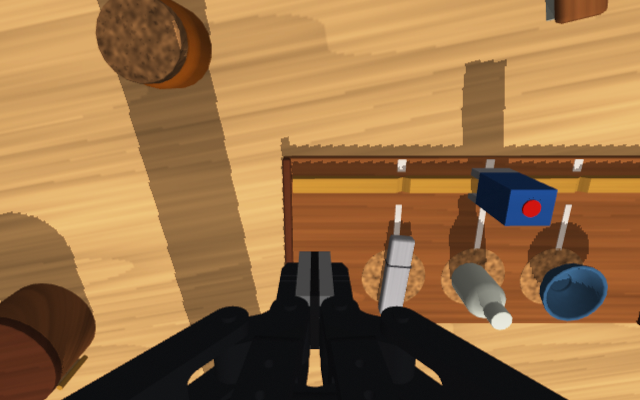

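The stop stands between the notch0 and notch2 marks (404 and 583), on the middle line in front of the bottle. The disc at (531,208) is 1.5 mm above the blue top, so the pin is down, and nothing else has moved. I'm handing in.

```bash
python3 -c "
from workcell import env; print(env.sign_off())"
```

```text
the job is handed in; nothing more can be done
None
```

The blue stop is clicked into the middle notch (notch1), straight in front of the bottle; the hand is clear, nothing else looked moved in the last picture, and the job was handed in at about 9 s (no verdict came back).

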